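# Bring the cooled sample drawer up to three racks

## Robot

A 6-joint arm with a two-finger parallel gripper is mounted at the origin on the work surface. World frame = base frame: x ahead of the robot, y to its left, z up, the work surface at z = 0. Lengths are in mm, angles in rad, forces in N, time in s.
With the tool pointing down it reaches from about 275 to 750 mm from the base axis. Payload 10.2 kg.
Tool frame: the origin (TCP) lies at the very end of the fingers, on their centre line; the grasp point (between the pads) lies 19 mm behind it; z points along the fingers, x is the direction in which the jaws open and shut, and the axes are right-handed (so a half turn about z gives the same grasp; the last joint's range is limited). The gripper opens to 85 mm and grips with 20 to 120 N. Pads are 22 mm wide; open, the fingers measure 114 mm over their backs; the gripper's body (76 mm by 85 mm) begins 54 mm behind the grasp point. The pads swing forward as they close: fully open they stand 13 mm farther back than shut.
Start: joints at [1.114, 0.313, 1.498, -0, 1.331, -0.223], TCP at [121.642, 510.719, 201.994] pointing down, gripper open.
Joint ranges: [-2.94, 2.94], [-0.97, 2.17], [0.19, 2.56], [-1.23, 4.37], [0.02, 3.11], [-2.88, 2.88]. Speed limits (rad/s): [2.39, 2.39, 3.01, 3.14, 3.14, 3.14].

## Interface

Orientations are given as a unit quaternion [w, x, y, z].
In Python, from rig import telemetry, capture, camera_model, finish_job gives the robot as it stands.
- The arm moves only by the shell command python3 -m inch 'ROWS' [FORCE]. ROWS is JSON, a list of rows, each a list of 5 numbers: the shift along the tool's x, y, z in m, then the turn about the tool's z in rad, then the finger opening in m, from 0 to 0.0854. A call has exactly 5 rows; each row shifts and turns the pose as measured when the row begins, along the tool's axes as they then stand; what a row does not reach is not made up. A row lasts 1/12 s, in which the tool goes at most 41.7 mm and 7.16 degrees, less where a joint would pass 70% of its speed; a pose out of reach is approached as far as the arm can. A call with a gripper value outside its range is refused whole. The fingers move at their own pace and stop on an object; FORCE is the grip in N (left out, the last holds). Time passes only in rows, so rows that do not move let the fingers close, or fill a call up. It gives the time, the measured TCP pose, the force and the opening at its end, in the units of the state.
- telemetry.sense(): the state, without advancing time (a new reading comes with each control period).
- capture(name): name is "side" or "top"; returns the picture (384x512x3 uint8, blue, green, red); there is no depth.
- camera_model(name): a dict with "mtx" (3x3 intrinsics, pixels), "k1" (the pictures are not rectified: a ray, as slopes to the right and down, at radius r is drawn at 1 + k1 r^2 times it, then the intrinsics apply), "camera_from_world" (4x4, takes a point from world to camera coordinates). Camera axes: x right, y down, z forward; pixel columns grow to the right and rows downward; lengths in mm; the calibration is good to about 2 mm. A picture is of the moment at which its call begins. camera_model takes no time and is no camera call.
- finish_job(): hands the job in, once; it reports no verdict.
The state is a dict: "time_s": time; "joints": joint angles; "dq": joint speeds; "tau": joint torques, N m; "eef_pos": TCP position; "ee_rot": TCP orientation; "force": force on the tool from outside, world axes, zero at the start; "wrist_torque": the same for the moment, N m; "grip_width": opening from 0.0 (shut) to 1.0 (fully open).
Only numpy, scipy, OpenCV 4.12 (cv2) and the standard library are available. Lean on these libraries where they do the work, as an engineer would, in place of code of your own. Each camera call takes 0.05 s, during which the arm holds its last target. There are 200 camera calls.

## Task

The next run needs exactly three full blue vial racks in the cooled sample drawer, and one is already in it: pull the drawer right out and add full blue racks from the bench, each set down gently and flat in a free lane of its own beside the ones already there. Leave the white standards rack in its lane, and the spare full rack and the empty blue rack standing on the bench. Then slide the drawer fully home without slamming it; keep all racks upright and disturb nothing else on the bench.

Things in the scene. Friction and masses are not known exactly. Their poses are not given: they have to be found in the camera images.
- drawer (a joint): Slide of the drawer, in m: 0 fully home, 0.190 pulled right out to its stop. It starts a little open (about 0.05 to 0.07), stays where it is left and runs with about 2 N of drag. The drawer belongs to a fixed navy blue cooler cabinet 300 mm deep and wide, 148 mm high (keypad on top to 155 mm), whose place and yaw vary; at 0.18 and beyond the whole tray is clear of the cabinet, whose opening leaves 99 mm above the tray floor.
- tray (a point): Centre of the tray floor in the drawer, 30 mm above the bench; moves with it. x points into the cabinet (the drawer opens to -x), y across the lanes, z up. Floor 175 mm (x) by 264 mm (y). Five lanes along x, centres at y = -104, -52, 0, 52, 104 mm, each 48 mm wide between round-topped ribs 8 mm high (the outer two 4 mm more). Side and back walls 16 mm high; front panel's inner face at x = -87.5 mm, its top 100 mm above the floor.
- handle (a point): Middle (y = 0 of the tray) of the bar handle on the drawer's pale grey front panel, 100 mm above the bench; moves with the drawer. Steel bar 12 mm thick, 110 mm long along y, standing 42 mm off the panel (36 mm clear behind it) on two end posts; axes as the tray.
- rack_a_mid (a point): Blue rack full of 12 clear vials with white caps, about 160 g, already standing in a lane of the drawer (the second or fourth) at the start; the first of the three. Frame 150 (x) x 40 (y) x 30 mm, caps up to 42 mm; grip its upright central handle: 36 mm along x, 12 mm along y, free from 44 to 85 mm above the underside. Point: centre line, 42.5 mm above the underside; z up, x along its length.
- rack_b_mid (a point): Blue rack full of 12 clear vials with white caps, about 160 g, standing on the bench at the start. Frame 150 (x) x 40 (y) x 30 mm, caps up to 42 mm; grip its upright central handle: 36 mm along x, 12 mm along y, free from 44 to 85 mm above the underside. Point: centre line, 42.5 mm above the underside; z up, x along its length.
- rack_c_mid (a point): Blue rack full of 12 clear vials with white caps, about 160 g, standing on the bench at the start. Frame 150 (x) x 40 (y) x 30 mm, caps up to 42 mm; grip its upright central handle: 36 mm along x, 12 mm along y, free from 44 to 85 mm above the underside. Point: centre line, 42.5 mm above the underside; z up, x along its length.
- rack_d_mid (a point): Blue rack full of 12 clear vials with white caps, about 160 g, standing on the bench at the start. Frame 150 (x) x 40 (y) x 30 mm, caps up to 42 mm; grip its upright central handle: 36 mm along x, 12 mm along y, free from 44 to 85 mm above the underside. Point: centre line, 42.5 mm above the underside; z up, x along its length.
- standards_mid (a point): White rack full of amber vials with red caps, in a lane of the drawer (the second or fourth) at the start; it stays there and does not count. Frame 150 (x) x 40 (y) x 30 mm, caps up to 42 mm; grip its upright central handle: 36 mm along x, 12 mm along y, free from 44 to 85 mm above the underside. Point: centre line, 42.5 mm above the underside; z up, x along its length.
- empty_rack_mid (a point): Blue rack without vials (dark round holes), among the full ones on the bench; it stays on the bench. Same frame and handle as the other racks. Point: centre line, 42.5 mm above the underside; z up, x along its length.
- rack_a: The same rack as rack_a_mid; origin at the centre of its underside.
- rack_b: The same rack as rack_b_mid; origin at the centre of its underside.
- rack_c: The same rack as rack_c_mid; origin at the centre of its underside.
- rack_d: The same rack as rack_d_mid; origin at the centre of its underside.
- standards: The same rack as standards_mid; origin at the centre of its underside.
- amber_bottle: Bystander: capped amber bottle, 86 mm across, 180 mm high, behind the racks on the bench. Origin: centre of its underside.
- clear_bottle: Bystander: capped clear bottle, blue cap, 70 mm across, 140 mm high, behind the racks. Origin: centre of its underside.
- marker: Bystander: marker pen 140 mm long, 17 mm thick, lying in front of the racks, nearer the robot. Origin: under its middle.
- vial_carton: Bystander: cardboard box 110 x 110 x 45 mm on the robot's right. Origin: centre of its underside.

How it is judged:
By the outcome, as a careful person would: the job done as asked, in the order asked, and still so for the second after the job is handed in, with the robot touching nothing.
It also fails if it takes over 64 s, if anything falls off the work surface, if the arm or the gripper's body presses on something with over 40 N, if the wrist force passes 120 N, or if a joint passes its speed limit or range.

## Working session

There is one attempt and no reset: what is moved stays moved. The work goes in short steps, Python scripts to look and compute and a shell command to move; the robot and the scene stay as the last step left them, time stands still between calls to the robot, and variables do not carry over. Pictures are saved under pics/ and viewed, about 8 in all and at most 12, crops included, and the job is handed in when it is done.

```bash
ls; mkdir -p pics
python3 - <<'E'
from rig import telemetry,capture,camera_model
import cv2,numpy as np
for n in("top","side"):
    cv2.imwrite(f"pics/{n}0.png",cv2.resize(capture(n),(800,600)))
    m=camera_model(n);print(n,np.round(m["mtx"],1).tolist(),m["k1"],np.round(m["camera_from_world"],3).tolist())
s=telemetry.sense();print(s)
E
```

```text
pics
top [[384.2, 0.0, 253.0], [0.0, 384.2, 191.2], [0.0, 0.0, 1.0]] -0.03527935144184831 [[0.028, -1.0, -0.01, -119.062], [-0.998, -0.028, -0.055, 532.477], [0.054, 0.011, -0.998, 1218.669], [0.0, 0.0, 0.0, 1.0]]
side [[449.2, 0.0, 258.7], [0.0, 449.2, 190.2], [0.0, 0.0, 1.0]] -0.10373460928678861 [[0.886, -0.463, -0.019, -516.038], [-0.239, -0.422, -0.874, 178.616], [0.397, 0.78, -0.485, 1213.526], [0.0, 0.0, 0.0, 1.0]]
{'time_s': 0.1, 'joints': array([ 1.11360710e+00,  3.13397579e-01,  1.49830460e+00,  5.71495359e-06,
        1.33101255e+00, -2.23355917e-01]), 'dq': array([-0.00127095,  0.00135736, -0.00251302, -0.00015113,  0.00165214,
        0.00117004]), 'tau': array([ 4.00830206e-03, -4.12895823e+01, -2.60141587e+01, -7.17926105e-05,
        2.94971091e-03, -6.91971127e-05]), 'eef_pos': array([121.5244673 , 510.49145104, 201.5117899 ]), 'ee_rot': array([ 2.39062302e-04,  7.84764021e-01,  6.19794414e-01, -5.07564323e-04]), 'force': array([0.01024938, 0.44635195, 0.47121704]), 'wrist_torque': array([ 0.03212308, -0.03793632, -0.04723116]), 'grip_width': 1.000747489233561}
```

View pics/top0.png

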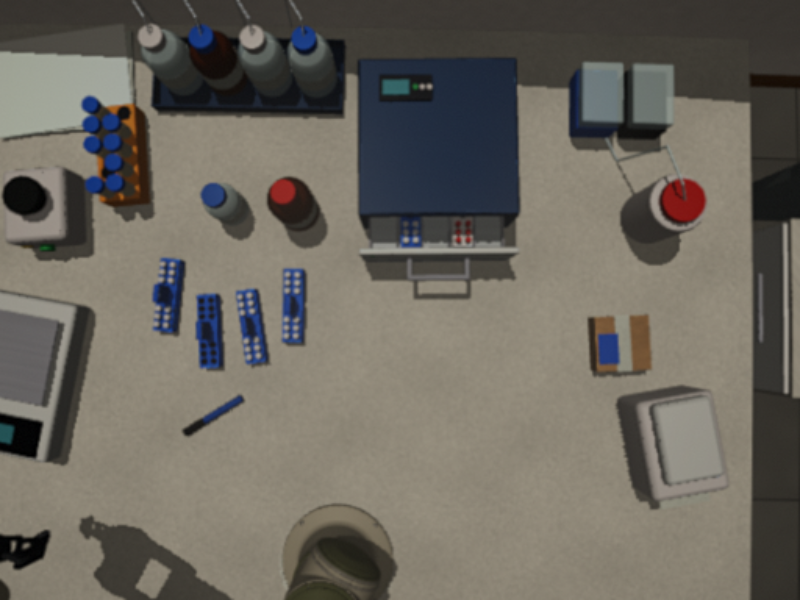

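View pics/side0.png

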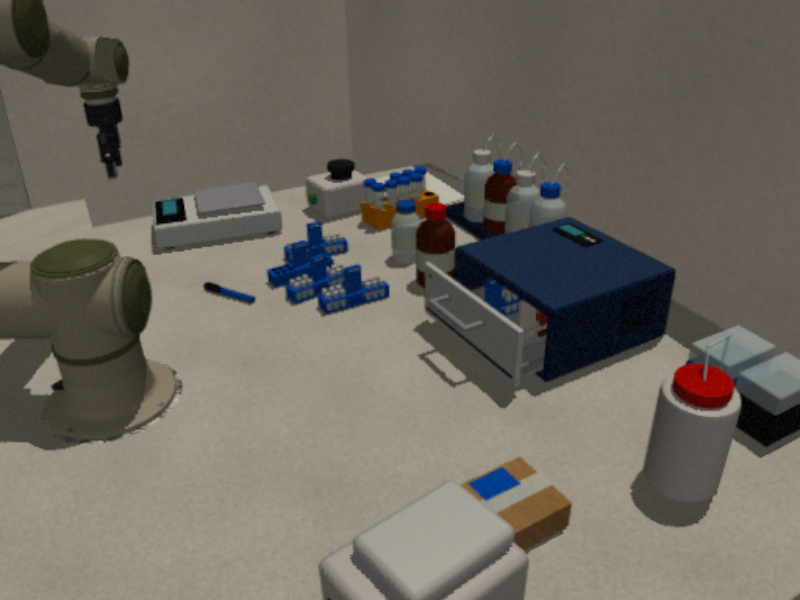

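Top view (800x600): the full racks are at (168,296), (250,327) and (293,305), and the empty one at (208,330). The drawer front is near row 250. Inside it, blue is at column 410 (left, lane +52) and standards at column 462 (lane -52). I'll measure these now.

```bash
cat > h.py <<'E'
from rig import telemetry,capture,camera_model
import cv2,numpy as np
def ray(n,uv):
    m=camera_model(n);K=np.array(m["mtx"],float);T=np.array(m["camera_from_world"],float)
    uv=np.atleast_2d(np.array(uv,float));d=(uv-K[:2,2])/[K[0,0],K[1,1]];u=d.copy()
    for _ in range(20):u=d/(1+m["k1"]*(u**2).sum(1,keepdims=True))
    R=T[:3,:3];return -R.T@T[:3,3],np.c_[u,np.ones(len(u))]@R
def plane(n,uv,z):
    c,d=ray(n,uv);return (c+d*((z-c[2])/d[:,2])[:,None])[:,:2]
def proj(n,P):
    m=camera_model(n);K=np.array(m["mtx"],float);T=np.array(m["camera_from_world"],float)
    p=np.atleast_2d(P)@T[:3,:3].T+T[:3,3];u=p[:,:2]/p[:,2:];u=u*(1+m["k1"]*(u**2).sum(1,keepdims=True))
    return u*[K[0,0],K[1,1]]+K[:2,2]
def racks(img):
    hsv=cv2.cvtColor(img,cv2.COLOR_BGR2HSV)
    b=cv2.inRange(hsv,(105,150,70),(130,255,255));b=cv2.morphologyEx(b,cv2.MORPH_CLOSE,np.ones((5,5)))
    out=[]
    for c in cv2.findContours(b,cv2.RETR_EXTERNAL,cv2.CHAIN_APPROX_NONE)[0]:
        if cv2.contourArea(c)<150:continue
        w=plane("top",c[:,0],30).astype(np.float32)
        out.append((cv2.contourArea(c),c[:,0].mean(0),cv2.minAreaRect(w)))
    return out
E
python3 - <<'E'
from h import *
im=capture("top");cv2.imwrite("pics/raw_top.png",im)
for a,c,r in racks(im):print(a,np.round(c),[np.round(x,1) for x in r])
hsv=cv2.cvtColor(im,cv2.COLOR_BGR2HSV)
crop=im[130:240,85:345];cv2.imwrite("pics/c1.png",cv2.resize(crop,None,fx=3,fy=3,interpolation=cv2.INTER_CUBIC))
# cabinet top
m=cv2.inRange(hsv,(100,80,20),(125,255,110))[:, :]
for c in cv2.findContours(m,cv2.RETR_EXTERNAL,cv2.CHAIN_APPROX_NONE)[0]:
    if cv2.contourArea(c)>4000:
        r=cv2.minAreaRect(plane("top",c[:,0],148).astype(np.float32));print("cab",cv2.boundingRect(c),r)
for col in (265,280,300):print(col,im[155:192,col].mean(1).astype(int).tolist())
E
```

```text
169.0 [389. 223.] [array([ 446.5, -536.1]), array([55.9, 35.1]), np.float64(4.5)]
527.0 [133. 212.] [array([459.6, 276.4]), array([144.9,  43.8]), np.float64(4.9)]
392.0 [161. 208.] [array([471.9, 187.3]), array([145.7,  39.1]), np.float64(10.9)]
380.5 [188. 197.] [array([515.5, 103. ]), array([143.6,  37.4]), np.float64(0.2)]
423.0 [107. 188.] [array([531. , 367.9]), array([ 47.4, 145.9]), np.float64(86.4)]
780.5 [65. 94.] [array([844.1, 518.6]), array([203. ,  76.8]), np.float64(6.7)]
163.5 [194.  24.] [array([1077.4,  106.2]), array([47.7, 49.4]), np.float64(1.1)]
158.5 [128.  23.] [array([1077.3,  323. ]), array([48.1, 46.6]), np.float64(3.2)]
cab (230, 37, 102, 121) ((806.3104248046875, -177.2919921875), (354.6888427734375, 293.14959716796875), 1.8893077373504639)
265 [89, 68, 75, 112, 157, 163, 144, 100, 56, 44, 45, 42, 52, 62, 65, 66, 66, 67, 63, 65, 74, 95, 107, 94, 70, 64, 73, 73, 71, 71, 72, 73, 75, 74, 74, 79, 104]
280 [103, 134, 133, 134, 157, 161, 142, 94, 53, 45, 45, 45, 59, 69, 68, 69, 69, 69, 67, 69, 83, 106, 109, 92, 101, 131, 136, 134, 133, 135, 137, 136, 117, 78, 65, 72, 101]
300 [93, 132, 136, 119, 153, 158, 134, 79, 47, 50, 59, 76, 84, 81, 81, 81, 81, 81, 82, 83, 84, 84, 83, 73, 67, 70, 72, 72, 70, 70, 70, 72, 71, 71, 72, 87, 113]
```

View pics/c1.png

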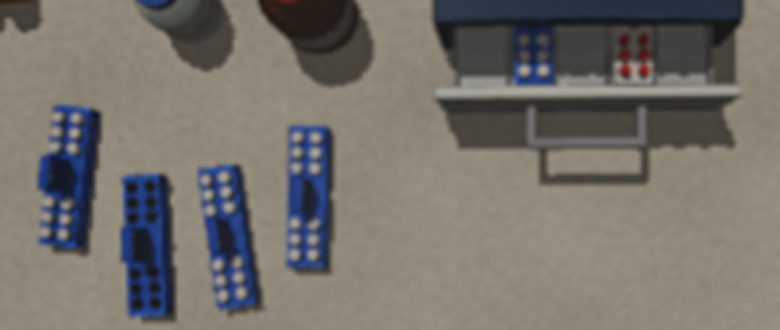

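Crop: bar handle runs columns 528–646 at row 141. Panel top edge runs (436,97) to (739,92). Blue rack is at column 535 and standards at 633, in the drawer.

Run:
```python
from h import *
def f(p,z):
    q=np.array(p)/3+[85-1/3,130-1/3]; return plane("top",q,z)
b=f([(530,142),(644,139.5)],103);p=f([(436,94),(739,89)],130)
for n,w in(("bar",b),("panel",p)):
    d=w[0]-w[1];print(n,w.round(1).tolist(),w.mean(0).round(1),"len",np.linalg.norm(d).round(1),"yaw of tray x deg",np.degrees(np.arctan2(-d[0],d[1])).round(2))
# cabinet sides: columns of edges
im=cv2.imread("pics/raw_top.png")
hsv=cv2.cvtColor(im,cv2.COLOR_BGR2HSV);m=cv2.inRange(hsv,(100,80,20),(125,255,110))
L=[];R=[]
for r in range(48,128,4):
    c=np.flatnonzero(m[r,200:360])+200;L.append((c[0],r));R.append((c[-1]+1,r))
for e in(L,R):
    w=plane("top",e,148);k=np.polyfit(w[:,0],w[:,1],1);print("edge",np.degrees(np.arctan(k[0])).round(2),np.polyval(k,600).round(1))
s=telemetry.sense();print(s["eef_pos"],s["time_s"])
```

```text
bar [[573.8, -128.6], [579.4, -241.7]] [ 576.6 -185.1] len 113.3 yaw of tray x deg 2.85
panel [[615.7, -35.6], [628.7, -330.2]] [ 622.2 -182.9] len 294.9 yaw of tray x deg 2.53
edge 15.82 -82.3
edge 1.55 -329.2
[121.530776   510.52147587 201.57731427] 0.15
```

```bash
cat > d.py <<'E'
# usage: d.py x y z yawdeg : shift (mm) in tool axes to target, turn (rad)
import sys
from h import *
from scipy.spatial.transform import Rotation as Ro
x,y,z,w=map(float,sys.argv[1:5]);s=telemetry.sense();q=np.array(s["ee_rot"])
R=Ro.from_quat(q[[1,2,3,0]]).as_matrix();yaw=np.arctan2(R[1,0],R[0,0])
t=(yaw-np.radians(w)+np.pi/2)%np.pi-np.pi/2
print("shift mm",(R.T@(np.array([x,y,z])-s["eef_pos"])).round(1),"turn",round(t,3),"pos",s["eef_pos"].round(1),"yaw",np.degrees(yaw).round(1),"F",s["force"].round(1),"g",round(s["grip_width"]*85.4,1),"t",round(s["time_s"],2),"j6",round(s["joints"][5],2))
E
python3 -m inch '[[0,0,0,0.118,0.04],[0,0,0,0.118,0.04],[0,0,0,0.118,0.04],[0,0,0,0.118,0.04],[0,0,0,0.118,0.04]]'
python3 d.py 577 -185 130 2.3
python3 -m inch '[[0,0,0,0.118,0.04],[0,0,0,0.118,0.04],[0,0,0,0.118,0.04],[0,0,0,0.118,0.04],[0,0,0,0.118,0.04]]'
python3 d.py 577 -185 130 2.3
```

```text
time_s: 0.57
eef_pos: [121.2, 509.9, 200.3]
ee_rot: [0.001, 0.935, 0.354, -0.001]
force: [0.3, -0.1, -0.0]
grip_width: 0.467
shift mm [-118.8  822.3   71.9] turn 0.684 pos [121.2 509.9 200.3] yaw 41.5 F [ 0.3 -0.1 -0. ] g 39.9 t 0.57 j6 0.39
time_s: 0.98
eef_pos: [120.9, 509.2, 198.9]
ee_rot: [0.003, 0.999, 0.052, -0.002]
force: [1.5, 0.1, 0.6]
grip_width: 0.467
shift mm [382.1 737.2  71.9] turn 0.064 pos [120.9 509.2 198.9] yaw 5.9 F [1.5 0.1 0.6] g 39.9 t 0.98 j6 1.01
```

```bash
python3 -m inch '[[0.01,0.03,0,0.064,0.04],[0.021,0.034,0,0,0.04],[0.021,0.034,0,0,0.04],[0.021,0.034,0,0,0.04],[0.021,0.034,0,0,0.04]]' >/dev/null
python3 -m inch '[[0.021,0.034,0,0,0.04],[0.021,0.034,0,0,0.04],[0.021,0.034,0,0,0.04],[0.021,0.034,0,0,0.04],[0.021,0.034,0,0,0.04]]'>/dev/null
python3 -m inch '[[0.021,0.034,0,0,0.04],[0.021,0.034,0,0,0.04],[0.021,0.034,0,0,0.04],[0.021,0.034,0,0,0.04],[0.021,0.034,0,0,0.04]]'>/dev/null
python3 d.py 577 -185 130 2.3
```

```text
shift mm [121.1 184.9  69.8] turn -0.001 pos [448.9  -4.6 199. ] yaw 2.2 F [-0.   0.6  0.4] g 40.1 t 2.23 j6 -0.3
```

```bash
python3 -m inch '[[0.021,0.034,0,0,0.04],[0.021,0.034,0,0,0.04],[0.021,0.034,0,0,0.04],[0.021,0.034,0,0,0.04],[0.02,0.031,0,0,0.04]]'>/dev/null
python3 -m inch '[[0.017,0.018,0.02,0,0.04],[0,0,0.02,0,0.04],[0,0,0.014,0,0.04],[0,0,0.01,0,0.04],[0,0,0,0,0.04]]'>/dev/null
python3 d.py 577 -185 130 2.3
python3 - <<'E'
from h import *
t=capture("top")[130:230,205:345];s=capture("side")[150:250,250:390]
cv2.imwrite("pics/g1.png",np.vstack([cv2.resize(x,None,fx=4,fy=3,interpolation=3)[:300] for x in(t,s)]))
print(proj("top",[[577,-185,100]]),proj("side",[[577,-185,100],[577,-185,130]]))
E
```

```text
shift mm [ -4.  -18.4  -1.8] turn -0.011 pos [ 581.5 -203.3  128.2] yaw 1.7 F [-0.5  0.2 -0.1] g 40.0 t 3.07 j6 -0.55
[[280.22450496 176.54822109]] [[287.13515635 201.35055865]
 [287.26019909 191.94568308]]
```

View pics/g1.png

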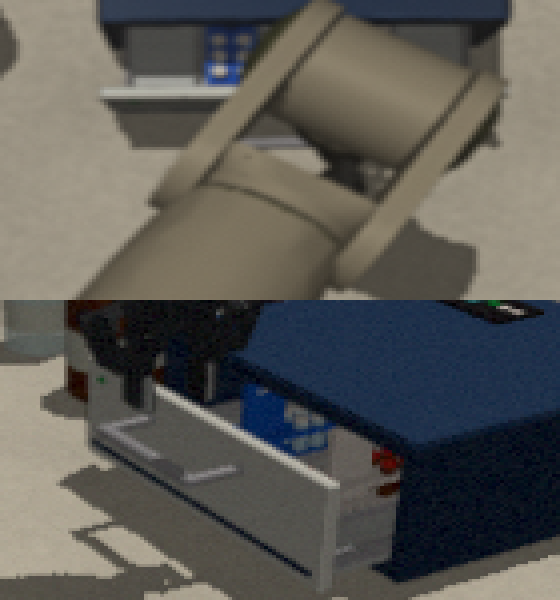

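Side view confirms the bar centre: raw (286,200) against a predicted (287,201). Next: correct, descend and grip.

```bash
python3 -m inch '[[-0.004,-0.018,0,-0.011,0.04],[0,0,0.012,0,0.04],[0,0,0.012,0,0.04],[0,0,0.012,0,0.04],[0,0,0.008,0,0.04]]' 30 >/dev/null
python3 d.py 577 -185 81 2.3
python3 -m inch '[[0,0,0,0,0.0],[0,0,0,0,0.0],[0,0,0,0,0.0],[0,0,0,0,0.0],[0,0,0,0,0.0]]' 30 >/dev/null
python3 d.py 577 -185 81 2.3
```

```text
shift mm [-3.9 -1.  12. ] turn 0.003 pos [ 580.9 -185.6   93. ] yaw 2.4 F [-0.6  0.  -0.9] g 39.9 t 3.58 j6 -0.54
shift mm [-4.4 -1.3 13. ] turn 0.003 pos [ 581.3 -185.9   94. ] yaw 2.5 F [ 0.7  0.1 -0.2] g -0.4 t 4.0 j6 -0.54
```

Run:
```python
from h import *
s=capture("side")[160:230,240:320]
cv2.imwrite("pics/g2.png",cv2.resize(s,None,fx=7,fy=7,interpolation=3))
print((proj("side",[[581,-186,94]])-[240,160])*7)
```

```text
[[339.68523532 301.02964384]]
```

View pics/g2.png

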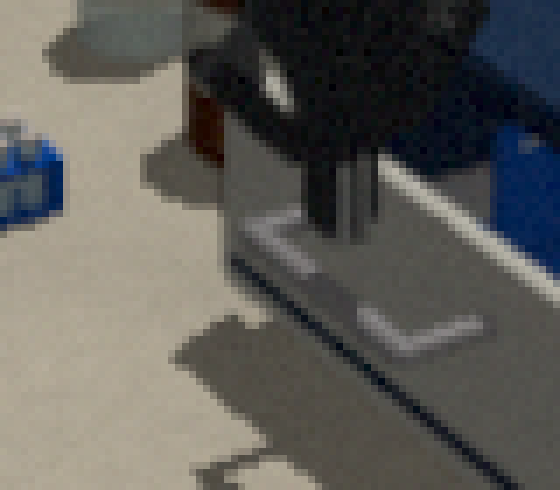

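The shut fingertips show at crop (340,240), above the bar, while the reported TCP projects to (340,301). I'll compare with the start picture.

Run:
```python
from h import *
print(proj("side",[[121.5,510.5,201.5],[121.5,510.5,214.5],[121.5,510.5,231.5]]))
im=cv2.imread("pics/side0.png");
print(cv2.cvtColor(im,6)[160:200:2,104:122:3].tolist())
c,d=ray("side",[[240+345/7,160+240/7]]);
for z in(94,106,112,120,125):print(z,plane("side",[[240+345/7,160+240/7]],z))
s=telemetry.sense();print(s["eef_pos"],s["ee_rot"],s["joints"])
```

```text
[[ 76.04192931 121.9824278 ]
 [ 75.30952593 118.5214559 ]
 [ 74.3478059  113.95927041]]
[[16, 11, 13, 11, 12, 17], [37, 7, 11, 36, 21, 15], [83, 19, 15, 45, 27, 15], [90, 23, 19, 41, 62, 74], [95, 31, 12, 32, 82, 103], [101, 45, 16, 31, 72, 104], [101, 56, 16, 23, 63, 103], [102, 65, 17, 22, 55, 100], [103, 79, 30, 35, 62, 102], [104, 91, 67, 74, 84, 105], [102, 101, 96, 99, 101, 105], [103, 102, 102, 103, 106, 105], [103, 104, 102, 104, 104, 105], [103, 102, 104, 102, 103, 105], [101, 104, 101, 102, 101, 103], [104, 103, 102, 102, 101, 103], [104, 101, 103, 102, 100, 101], [103, 102, 101, 102, 99, 101], [101, 104, 103, 102, 101, 101], [102, 103, 103, 103, 101, 102]]
94 [[ 608.24826033 -144.71038354]]
106 [[ 597.20640393 -162.78664807]]
112 [[ 591.68547573 -171.82478033]]
120 [[ 584.32423814 -183.87562335]]
125 [[ 579.72346464 -191.40740024]]
[ 581.37047344 -185.8938377    94.09289956] [0.00759177 0.99972966 0.02133679 0.00526452] [-0.49740834  0.58585708  1.37825177 -0.00868528  1.16082525 -0.53669151]
```

Fingertips really sit about 25 mm higher than the reported TCP, so the fingers shut above the bar. I'll reopen and go lower.

```bash
python3 -m inch '[[-0.004,0,0,0,0.04],[0,0,0,0,0.04],[0,0,0,0,0.04],[0,0,0.01,0,0.04],[0,0,0.01,0,0.04]]' 30 >/dev/null
python3 -m inch '[[0,0,0.01,0,0.04],[0,0,0.01,0,0.04],[0,0,0,0,0.04],[0,0,0,0,0.04],[0,0,0,0,0.04]]' 30 >/dev/null
python3 d.py 577 -185 60 2.3
python3 - <<'E'
from h import *
s=capture("side")[160:230,240:320]
cv2.imwrite("pics/g3.png",cv2.resize(s,None,fx=7,fy=7,interpolation=3))
s=telemetry.sense();print((proj("side",[s["eef_pos"]])-[240,160])*7,s["ee_rot"])
E
```

```text
shift mm [-6.6 -3.  -2.8] turn 0.004 pos [ 583.8 -187.8   57.5] yaw 2.5 F [-2.8  0.4  7. ] g 40.1 t 4.88 j6 -0.54
[[346.76938947 378.88316728]] [0.01085153 0.99959799 0.02166517 0.01472157]
```

View pics/g3.png

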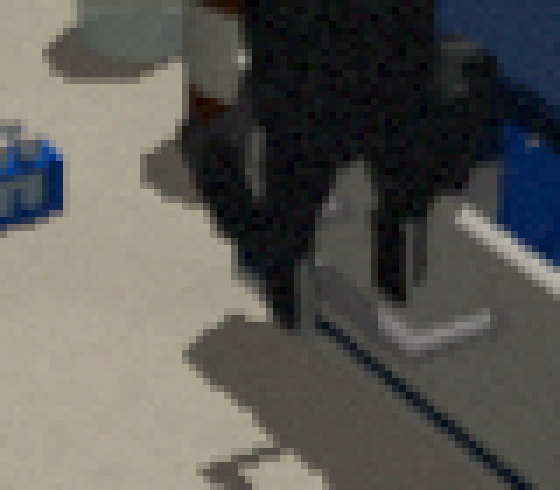

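The fingers straddle the bar, front tip at (285,325) and rear at (395,295). The drawer has been nudged in a few mm. I'll raise slightly and close.

```bash
python3 -m inch '[[0,0,-0.008,0,0.04],[0,0,0,0,0.0],[0,0,0,0,0.0],[0,0,0,0,0.0],[0,0,0,0,0.0]]' 40 >/dev/null
python3 d.py 577 -185 60 2.3
python3 -c "
from rig import telemetry as t;print(t.sense()['ee_rot'])"
```

```text
shift mm [-5.6 -2.6  3.4] turn 0.003 pos [ 582.6 -187.2   63.6] yaw 2.5 F [-1.   1.6  4.4] g 10.0 t 5.35 j6 -0.54
[0.00993938 0.99963431 0.02146309 0.01310673]
```

```bash
python3 -m inch '[[-0.01,0,0,0,0],[-0.02,0,0,0,0],[-0.02,0,0,0,0],[-0.025,0,0,0,0],[-0.025,0,0,0,0]]' 40 
python3 -m inch '[[-0.015,0,0,0,0],[-0.01,0,0,0,0],[-0.006,0,0,0,0],[-0.006,0,0,0,0],[-0.006,0,0,0,0]]' 40 
python3 d.py 450 -190 60 2.3
```

```text
time_s: 5.77
eef_pos: [489.3, -190.8, 63.5]
ee_rot: [0.012, 0.999, 0.022, 0.023]
force: [3.8, 3.1, 12.8]
grip_width: 0.122
time_s: 6.18
eef_pos: [444.9, -192.4, 63.6]
ee_rot: [0.012, 0.999, 0.021, 0.027]
force: [4.0, 3.3, 7.3]
grip_width: 0.117
shift mm [ 5.  -2.3  3.8] turn 0.002 pos [ 444.9 -192.4   63.6] yaw 2.4 F [4.  3.3 7.3] g 10.0 t 6.18 j6 -0.71
```

```bash
python3 -m inch '[[-0.005,0,0,0,0],[-0.005,0,0,0,0],[-0.005,0,0,0,0],[0,0,0,0,0],[0,0,0,0,0]]' 40 
python3 d.py 445 -190 60 2.3
python3 - <<'E'
from h import *
s=capture("side");cv2.imwrite("pics/g4s.png",s);t=capture("top");cv2.imwrite("pics/g4t.png",t)
cv2.imwrite("pics/g4.png",np.hstack([cv2.resize(s[140:290,170:370],(400,600)),cv2.resize(t[100:260,200:350],(400,600))]))
E
```

```text
time_s: 6.6
eef_pos: [446.8, -192.5, 63.7]
ee_rot: [0.015, 0.999, 0.017, 0.048]
force: [-2.7, 0.2, 8.5]
grip_width: 0.117
shift mm [-2.1 -2.7  3.4] turn -0.004 pos [ 446.8 -192.5   63.7] yaw 2.0 F [-2.7  0.2  8.5] g 10.0 t 6.6 j6 -0.74
```

View pics/g4.png

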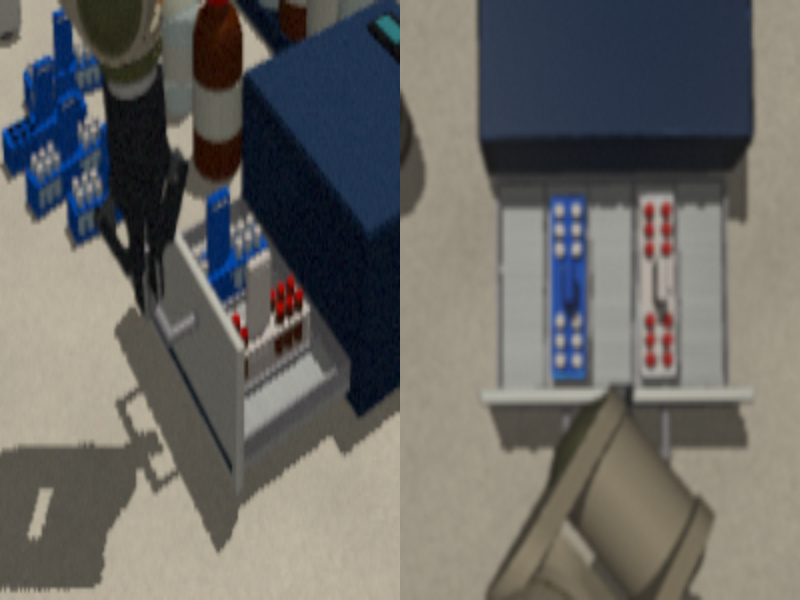

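The drawer is at its stop with the tray clear, and racks A and standards stand in lanes +52 and −52. Release, lift, turn.

```bash
python3 -m inch '[[0,0,0,0,0.04],[0,0,0,0,0.04],[0,0,-0.01,0,0.04],[0,0,-0.02,0,0.04],[0,0,-0.03,0,0.04]]' 40 >/dev/null
python3 -m inch '[[0,0,-0.03,0,0.04],[0,0,-0.03,-0.12,0.04],[0,0,0,-0.12,0.04],[0,0,0,-0.12,0.04],[0,0,0,-0.12,0.04]]' >/dev/null
python3 -m inch '[[0,0,0,-0.12,0.04],[0,0,0,-0.12,0.04],[0,0,0,-0.12,0.04],[0,0,0,-0.12,0.04],[0,0,0,-0.12,0.04]]' >/dev/null
python3 d.py 515 103 130 90
python3 -c "
from rig import telemetry as t;print(t.sense()['ee_rot'])"
```

```text
shift mm [300.8 -45.8  63.5] turn -0.417 pos [ 429.3 -188.8  194.2] yaw 66.1 F [0.4 0.2 1.3] g 40.0 t 7.95 j6 -1.85
[0.03535929 0.83742776 0.54460634 0.02946862]
```

```bash
python3 -m inch '[[0.02,0,0,-0.12,0.04],[0.03,0,0,-0.12,0.04],[0.035,0,0,-0.12,0.04],[0.035,0,0,-0.057,0.04],[0.035,0.01,0,0,0.04]]' >/dev/null
python3 -m inch '[[0.035,0.01,0,0,0.04],[0.035,0.01,0,0,0.04],[0.03,0.01,0,0,0.04],[0,0,0,0,0.04],[0,0,0,0,0.04]]' >/dev/null
python3 d.py 515 103 130 90
python3 - <<'E'
from h import *
print(telemetry.sense()['ee_rot'])
t=capture("top");cv2.imwrite("pics/t5.png",t)
for a,c,r in racks(t):
    if c[1]<240 and a<700 and c[1]>100:print(a,np.round(c),[np.round(x,1) for x in r])
cv2.imwrite("pics/g5.png",cv2.resize(t[135:235,150:345],(780,400),interpolation=3))
E
```

```text
shift mm [31.4 21.  68. ] turn 0.021 pos [488.9  73.2 196.9] yaw 91.2 F [-0.6 -0.7 -1.4] g 40.1 t 8.78 j6 -1.66
[0.04144064 0.69854786 0.71410705 0.01909635]
169.0 [389. 223.] [array([ 446.5, -536.1]), array([55.9, 35.1]), np.float64(4.5)]
429.0 [107. 188.] [array([531. , 367.7]), array([ 47.7, 145.9]), np.float64(86.4)]
436.0 [263. 176.] [array([ 582.5, -132.9]), array([149.7,  35. ]), np.float64(1.6)]
```

View pics/g5.png

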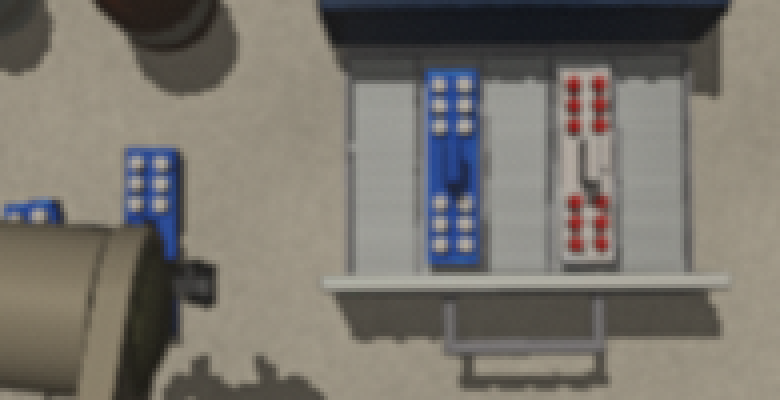

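Crop: ribs at columns 418/485/552/620, bar at row 346 (452–600), panel top at row 283. Lanes +104, 0 and −104 are free.

Run:
```python
from h import *
f=lambda p,z:plane("top",np.array(p)/4+[150-.4,135-.4],z)
rb=f([(418,170),(485,170),(552,170),(620,170)],38);print("ribs",rb.round(1).tolist(),rb.mean(0))
b=f([(450,346),(600,346)],103);print("bar",b.round(1).tolist(),b.mean(0))
p=f([(322,285),(730,281)],130);print("panel",p.round(1).tolist(),p.mean(0), np.degrees(np.arctan2(p[1,0]-p[0,0],p[0,1]-p[1,1])))
a=f([(429,68),(479,68),(480,263),(431,263)],60);print("rackA",a.round(1).tolist(),a.mean(0))
s=f([(561,66),(611,66),(613,262),(563,262)],60);print("std",s.round(1).tolist(),s.mean(0))
```

```text
ribs [[578.8, -106.4], [580.3, -159.1], [581.8, -211.9], [583.3, -265.4]] [ 581.04035622 -185.70948688]
bar [[442.8, -134.4], [445.9, -245.5]] [ 444.33420926 -189.93540698]
panel [[484.8, -40.0], [496.0, -335.6]] [ 490.44281285 -187.80773262] 2.1682108513918052
rackA [[656.6, -112.9], [657.6, -151.7], [506.2, -156.4], [505.2, -118.7]] [ 581.39930899 -134.91568412]
std [[660.9, -215.3], [662.0, -254.1], [509.9, -258.8], [508.8, -220.3]] [ 585.39633501 -237.13268689]
```

```bash
python3 -m inch '[[0.03,0.03,0,0.02,0.04],[0,0,0.03,0,0.04],[0,0,0.03,0,0.04],[0,0,0.03,0,0.04],[0,0,0.02,0,0.04]]' >/dev/null
python3 d.py 519.5 101.6 23 90
python3 - <<'E'
from h import *
s=capture("side");cv2.imwrite("pics/g6.png",cv2.resize(s[100:210,150:280],None,fx=6,fy=5.45,interpolation=3))
t=telemetry.sense();print(t['ee_rot'],(proj("side",[t["eef_pos"],[515.5,103,85],[515.5,103,44]])-[150,100])*[6,5.45])
E
```

```text
shift mm [  9.2 -19.   67.6] turn -0.008 pos [531.7  94.5  92.4] yaw 89.5 F [-0.3 -0.6 -0.1] g 40.1 t 9.25 j6 -1.57
[0.04465843 0.70877988 0.70368295 0.02161029] [[483.20689007 380.06276597]
 [451.94129796 386.39298267]
 [456.05038152 447.18273617]]
```

View pics/g6.png

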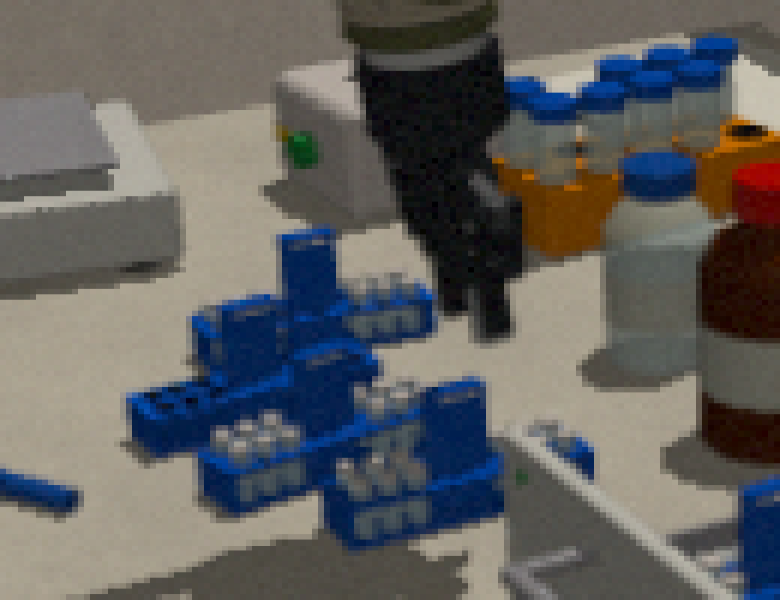

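Handle B's top is at (455,388), as predicted. Fingertips are at (475,322), about 31 mm above the reported TCP as before. Correct and descend.

```bash
python3 -m inch '[[0.009,-0.019,0,-0.008,0.04],[0,0,0.02,0,0.04],[0,0,0.02,0,0.04],[0,0,0.013,0,0.04],[0,0,0,0,0.04]]' >/dev/null
python3 d.py 519.5 101.6 23 90
```

```text
shift mm [ 6.5  2.3 12.7] turn -0.009 pos [516.   95.5  35.6] yaw 89.5 F [-0.2  0.1 -0.3] g 40.0 t 9.72 j6 -1.56
```

```bash
python3 -m inch '[[0.007,0.002,0.007,0,0.04],[0,0,0.006,0,0.04],[0,0,0,0,0.0],[0,0,0,0,0.0],[0,0,0,0,0.0]]' 50 >/dev/null
python3 d.py 519.5 101.6 23 90
python3 -m inch '[[0,0,-0.01,0,0],[0,0,-0.03,0,0],[0,0,-0.035,0,0.0],[0,0,-0.035,0,0.0],[0,0,-0.035,0,0.0]]' 50 >/dev/null
python3 d.py 578 -81.6 110 92.2
python3 -c "
from rig import telemetry as t;print(t.sense()['ee_rot'])"
```

```text
shift mm [ 1.  -2.3  2.6] turn -0.012 pos [521.6 100.6  25.8] yaw 89.3 F [ 0.6 -0.  -2.2] g 11.0 t 10.13 j6 -1.54
shift mm [-184.2   72.    74.1] turn -0.05 pos [502.4 105.7 171.6] yaw 89.3 F [ 0.4 -0.2 -1.7] g 11.3 t 10.55 j6 -1.55
[0.04119457 0.71004497 0.70275708 0.01648165]
```

```bash
python3 -m inch '[[-0.03,0.01,0,-0.035,0],[-0.035,0.015,0,0,0],[-0.035,0.015,0,0,0],[-0.035,0.015,0,0,0],[-0.03,0.015,0,0,0]]' >/dev/null
python3 d.py 584 -83 85 91.3
python3 -m inch '[[-0.018,0.008,0,0,0],[0,0,0,0,0],[0,0,0,0,0],[0,0,0,0,0],[0,0,0,0,0]]' >/dev/null
python3 d.py 584 -83 85 91.3
```

```text
shift mm [-22.1  -5.6 116. ] turn 0.013 pos [577.2 -56.7 200. ] yaw 92.1 F [ 0.5  0.7 -1.6] g 11.4 t 10.97 j6 -1.91
shift mm [  2.1 -14.3 118.9] turn 0.008 pos [586.2 -80.3 204.7] yaw 91.7 F [ 0.8 -0.5 -2.7] g 10.8 t 11.38 j6 -1.94
```

```bash
python3 -m inch '[[0.002,-0.014,0.01,0.006,0],[0,0,0.03,0,0],[0,0,0.03,0,0],[0,0,0.03,0,0],[0,0,0.01,0,0]]' >/dev/null
python3 d.py 584 -83 70 91.3
python3 - <<'E'
from h import *
t=capture("top");cv2.imwrite("pics/t7.png",t);s=capture("side")
cv2.imwrite("pics/g7.png",np.hstack([cv2.resize(t[130:230,220:340],(400,500)),cv2.resize(s[130:280,230:350],(400,500))]))
print(telemetry.sense()['ee_rot'])
E
```

```text
shift mm [-4.5 -2.7 25.9] turn 0.008 pos [583.7 -77.5  95.8] yaw 91.8 F [-1.   0.7 -3.3] g 11.4 t 11.8 j6 -1.93
[0.05393579 0.69414239 0.71737205 0.02519154]
```

View pics/g7.png

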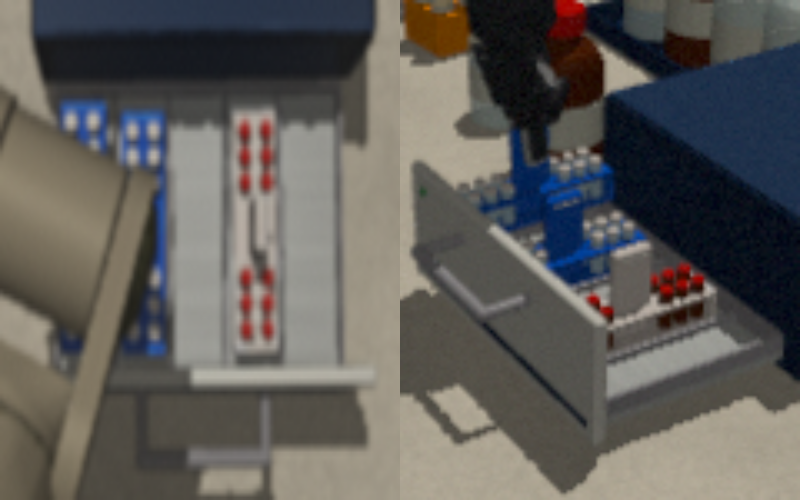

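Run:
```python
from h import *
print(plane("top",[[220+60*.3,150],[220+108*.3,150],[220+84*.3,130+100/5]],100),plane("top",[[220+120*.3,152],[220+165*.3,152]],60))
im=cv2.imread("pics/t7.png");hsv=cv2.cvtColor(im,40)
b=cv2.inRange(hsv,(105,150,70),(130,255,255))
for r in(151,153,155,157,159):
    print(r,np.flatnonzero(b[r,225:290])+225)
```

```text
[[653.54794169 -56.32751944]
 [654.70057727 -99.57769481]
 [654.12284325 -77.95756275]] [[ 655.23649594 -110.29070054]
 [ 656.36990989 -152.20341083]]
151 [239 240 242 243 244 245 246 247 248 249 250 251]
153 [244 251 257 258 259 260 261 262 263 264 265 266 267 268]
155 [244 262 263]
157 [244 245 250 262 263]
159 [262 263 268]
```

Rack B hovers over lane +104: back end y≈−78 against −78.7 for the lane, centre x≈579. Lower gently.

```bash
python3 -m inch '[[0,-0.002,0.015,0.008,0],[0,-0.001,0.01,0,0],[0,-0.001,0.006,0,0],[0,0,0.004,0,0],[0,0,0.002,0,0]]' >/dev/null
python3 d.py 584 -79 55.8 91.3
python3 -c "
from rig import telemetry as t;print(t.sense()['ee_rot'])"
```

```text
shift mm [ 0.9 -6.2 11.5] turn 0.002 pos [588.7 -79.2  68. ] yaw 91.4 F [ 0.9 -0.2 -1.4] g 11.6 t 12.32 j6 -1.93
[0.0592486  0.69582296 0.7152151  0.02806014]
```

```bash
python3 -m inch '[[0,-0.004,0.003,0,0],[0,-0.002,0.004,0,0],[0,0,0.004,0,0],[0,0,0.003,0,0],[0,0,0.003,0,0]]' >/dev/null
python3 d.py 584 -79 55.8 91.3
python3 -m inch '[[0,0,0.002,0,0],[0,0,0.002,0,0],[0,0,0.002,0,0],[0,0,0.002,0,0],[0,0,0.001,0,0]]' >/dev/null
python3 d.py 584 -79 55.8 91.3
```

```text
shift mm [ 2.1 -4.4 -1.1] turn 0.001 pos [588.6 -81.   55.4] yaw 91.4 F [-1.5  4.9 28.6] g 11.9 t 12.73 j6 -1.93
shift mm [  1.7 -11.1  -1.7] turn -0.001 pos [595.2 -80.4  55.8] yaw 91.3 F [-2.6  1.6  3.6] g 11.2 t 13.15 j6 -1.93
```

```bash
python3 -m inch '[[0,0,0,0,0.03],[0,0,0,0,0.03],[0,0,0,0,0.03],[0,0,-0.02,0,0.03],[0,0,-0.03,0,0.03]]' >/dev/null
python3 d.py 515 187 180 100
python3 -c "
from rig import telemetry as t;print(t.sense()['ee_rot'])"
python3 -m inch '[[0,0,-0.03,0,0.03],[0,0,-0.03,0,0.03],[0.0,0,-0.03,0,0.03],[0.03,0,0,0,0.03],[0.035,0,0,-0.06,0.03]]' >/dev/null
python3 d.py 515 187 180 100
```

```text
shift mm [262.5 -51.4 -99.2] turn -0.152 pos [585.9 -77.9 101.4] yaw 91.3 F [ 0.5 -0.4  0. ] g 30.0 t 13.57 j6 -1.93
[0.06638256 0.6960677  0.71406137 0.03463339]
shift mm [204.5 -42.7  -1.8] turn -0.101 pos [572.4 -13.2 196.6] yaw 94.2 F [ 0.7 -0.1 -1.3] g 30.1 t 13.98 j6 -1.86
```

```bash
python3 -m inch '[[0.035,-0.012,0,-0.05,0.04],[0.035,-0.012,0,-0.06,0.04],[0.035,-0.012,0,0,0.04],[0.035,-0.012,0,0,0.04],[0.035,-0.012,0,0,0.04]]' >/dev/null
python3 d.py 480 187 180 100.9
python3 - <<'E'
from h import *
q=telemetry.sense()['ee_rot'];print(q)
t=capture("top");cv2.imwrite("pics/t8.png",t)
hsv=cv2.cvtColor(t,40);b=cv2.inRange(hsv,(105,150,70),(130,255,255));b[:,:236]=0
b=cv2.morphologyEx(b,cv2.MORPH_CLOSE,np.ones((5,5)))
for c in cv2.findContours(b,cv2.RETR_EXTERNAL,cv2.CHAIN_APPROX_NONE)[0]:
    if cv2.contourArea(c)>120 and 140<c[:,0,1].mean()<220:
        print(cv2.boundingRect(c),cv2.minAreaRect(plane("top",c[:,0],60).astype(np.float32)))
E
```

```text
shift mm [32.5  0.4 -6.4] turn -0.003 pos [486.6 154.8 176.2] yaw 100.7 F [ 1.4 -0.4 -0.1] g 40.0 t 14.4 j6 -1.62
[0.07649194 0.63357447 0.76925556 0.0312769 ]
(241, 150, 28, 48) ((588.30029296875, -107.43143463134766), (146.20582580566406, 83.85924530029297), 1.5394926071166992)
```

```bash
python3 d.py 479 185 23 100.9
python3 -m inch '[[0.026,-0.012,0,0,0.04],[0.006,-0.008,0.02,0,0.04],[0.0,0,0.035,0,0.04],[0.0,0,0.035,0,0.04],[0,0,0.02,0,0.04]]' >/dev/null
python3 d.py 479 185 23 100.9
```

```text
shift mm [ 37.2 -20.5 148.4] turn 0.001 pos [483.  159.5 175.2] yaw 100.9 F [-2.7  3.7 -0.7] g 40.3 t 14.45 j6 -1.61
shift mm [-0.4 -3.2 40. ] turn 0.008 pos [475.3 187.8  62.9] yaw 101.4 F [ 0.4  0.5 -0.7] g 40.1 t 14.87 j6 -1.52
```

```bash
python3 -m inch '[[0,-0.003,0.012,0.008,0.04],[0,0,0.015,0,0.04],[0.0,0,0.008,0,0.04],[0.0,0,0.003,0,0.04],[0,0,0,0,0.04]]' >/dev/null
python3 d.py 479 185 23 100.9
```

```text
shift mm [-0.3  2.6 -4.2] turn 0.0 pos [477.1 184.6  18.4] yaw 100.9 F [0.3 0.6 0.5] g 39.9 t 15.28 j6 -1.5
```

```bash
python3 -m inch '[[0,0,-0.004,0,0.04],[0,0,0,0,0.0],[0.0,0,0,0,0.0],[0.0,0,0,0,0.0],[0,0,0,0,0.0]]' 50 >/dev/null
python3 d.py 479 185 23 100.9
python3 -c "
from rig import telemetry as t;print(t.sense()['ee_rot'])"
python3 -m inch '[[0,0,-0.02,0,0],[0,0,-0.035,0,0],[0,0,-0.035,0,0.0],[0,0,-0.035,0,0.0],[0,0,-0.035,0.0,0.0]]' 50 >/dev/null
python3 d.py 479 185 23 100.9
python3 -c "
from rig import telemetry as t;print(t.sense()['ee_rot'])"
```

```text
shift mm [-0.3  0.4  3.4] turn -0.0 pos [478.  185.4  26.2] yaw 100.9 F [ 0.3 -0.6 -1.9] g 11.5 t 15.7 j6 -1.5
[0.07798913 0.63221843 0.76999568 0.0363895 ]
shift mm [ -0.2   8.3 163.1] turn 0.0 pos [446.5 191.  183. ] yaw 100.9 F [ 0.9 -0.5 -2.3] g 11.0 t 16.12 j6 -1.52
[0.0725924  0.63274804 0.77036797 0.02989067]
```

```bash
python3 -m inch '[[-0.02,0.01,0,0.076,0],[-0.03,0.012,0,0.076,0],[-0.035,0.013,0,0,0.0],[-0.035,0.013,0,0,0.0],[-0.035,0.013,0,0.0,0.0]]' >/dev/null
python3 d.py 587.3 -187.6 185 92.2
python3 -m inch '[[-0.037,0.013,0,0,0],[-0.037,0.013,0,0,0],[-0.037,0.013,0,0,0.0],[-0.037,0.013,0,0,0.0],[-0.03,0.01,0,0.0,0.0]]' >/dev/null
python3 d.py 587.3 -187.6 185 92.2
```

```text
shift mm [-232.3   51.2   46.5] turn 0.005 pos [519.1  43.5 211.3] yaw 92.5 F [ 0.9 -0.2 -2.3] g 11.5 t 16.53 j6 -1.74
shift mm [-44.3 -11.2  47. ] turn 0.005 pos [ 588.7 -140.9  230.9] yaw 92.5 F [-0.2  1.  -0.9] g 11.5 t 16.95 j6 -2.07
```

```bash
python3 -m inch '[[-0.03,-0.008,0,0.005,0],[-0.015,-0.005,0.01,0,0],[0,0,0.02,0,0.0],[0,0,0.012,0,0.0],[0,0,0,0.0,0.0]]' >/dev/null
python3 d.py 587.3 -187.6 180 92.2
python3 - <<'E'
from h import *
q=telemetry.sense()['ee_rot'];print(q,"z",2*(q[1]*q[3]+q[0]*q[2]),2*(q[2]*q[3]-q[0]*q[1]))
E
```

```text
shift mm [11.8  2.2  7.2] turn -0.008 pos [ 584.3 -199.2  187.3] yaw 91.7 F [-0.5  0.7 -1.8] g 11.3 t 17.37 j6 -2.16
[0.07420451 0.69239884 0.71651646 0.0410086 ] z 0.16312611550077397 -0.04399156582865161
```

```bash
python3 -m inch '[[0.012,0.002,0,-0.008,0],[0,0,0,0,0],[0,-0.006,0.03,0,0.0],[0,-0.006,0.025,0,0.0],[0,0,0.01,0.0,0.0]]' >/dev/null
python3 d.py 587.9 -187.5 105 92.2
python3 - <<'E'
from h import *
q=telemetry.sense()['ee_rot'];print(q,"z",2*(q[1]*q[3]+q[0]*q[2]),2*(q[2]*q[3]-q[0]*q[1]))
t=capture("top");cv2.imwrite("pics/t9.png",t);s=capture("side")
cv2.imwrite("pics/g9.png",np.hstack([cv2.resize(t[130:230,220:340],(400,500)),cv2.resize(s[130:280,230:350],(400,500))]))
E
```

```text
shift mm [ 2.3 -2.5 20.1] turn 0.003 pos [ 587.  -188.7  125.3] yaw 92.4 F [ 0.2  0.5 -2.2] g 11.1 t 17.78 j6 -2.16
[0.07877548 0.68782867 0.72037021 0.04186775] z 0.17109069965351337 -0.048047509083312595
```

View pics/g9.png

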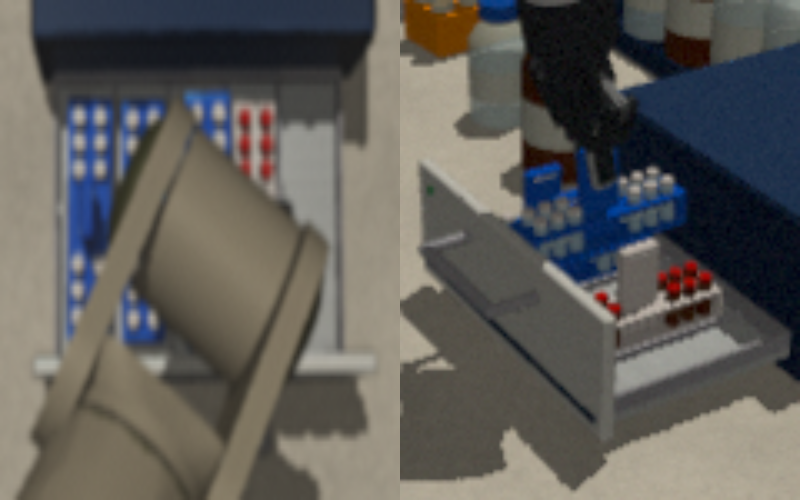

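Run:
```python
from h import *
f=lambda p,z:plane("top",np.array(p)*[.3,.2]+[220-.35,130-.4],z).round(1).tolist()
print("C back",f([(185,93),(232,93)],127))
print("B back/front",f([(67,100),(113,100),(66,335)],60),"A",f([(122,102),(164,102),(122,342),(164,342)],60),"std",f([(235,105),(277,105)],60))
print("panel",f([(35,367),(374,361)],130))
for n in("t7","t9"):
    im=cv2.imread(f"pics/{n}.png");print(n,im[198:212,325:330].mean((1,2)).astype(int))
```

```text
C back [[657.4, -166.5], [658.6, -207.8]]
B back/front [[661.4, -59.6], [662.5, -102.5], [515.2, -63.1]] A [[661.5, -110.9], [662.6, -150.0], [512.3, -115.1], [513.4, -153.9]] std [[662.5, -216.2], [663.6, -255.3]]
panel [[493.1, -39.9], [504.9, -334.7]]
t7 [146 147 148 146 143 153 171 166 139 106 110 116 110  97]
t9 [141 134 139 164 169 152 120 105 112 114 107  94  85  83]
```

Rack C hovers over lane 0 and is about 4 mm short in x and y. The drawer has crept in about 8 mm to roughly 0.182, so the tray is still clear. Correct and lower.

```bash
python3 -m inch '[[0.004,0.002,0.005,0.003,0],[0.002,-0.003,0.02,0,0],[0.001,-0.003,0.015,0,0],[0,-0.002,0.006,0,0],[0,0,0.003,0,0]]' >/dev/null
python3 d.py 591 -186 56 92.2
python3 - <<'E'
from h import *
q=telemetry.sense()['ee_rot'];print("z",2*(q[1]*q[3]+q[0]*q[2]),2*(q[2]*q[3]-q[0]*q[1]))
t=capture("top")
b=cv2.inRange(cv2.cvtColor(t,40),(105,150,70),(130,255,255))
for r in(149,150,151,152):print(r,np.flatnonzero(b[r,272:300])+272)
print(plane("top",[[283,149.5]],85))
E
```

```text
shift mm [ 0.5 -9.3 26.4] turn 0.0 pos [ 595.3 -184.6   83.6] yaw 92.2 F [-0.9 -0.8 -2. ] g 11.3 t 18.3 j6 -2.15
z 0.18373696724568406 -0.054136737099491045
149 [274 275 278 279 280 281 282 285 286]
150 [274 279 280 286]
151 [279 280]
152 [280]
[[ 661.19030129 -192.31505853]]
```

```bash
python3 -m inch '[[0.002,-0.003,0.007,0,0],[0.001,-0.003,0.006,0,0],[0.0005,-0.001,0.004,0,0],[0,-0.001,0.002,0,0],[0,0,0.0015,0,0]]' >/dev/null
python3 d.py 591 -184 56 92.2
```

```text
shift mm [-0.4 -2.9  6.8] turn -0.0 pos [ 592.5 -183.    63.2] yaw 92.2 F [-0.2 -0.4 -1.4] g 11.2 t 18.77 j6 -2.16
```

```bash
python3 -m inch '[[0,-0.001,0.0015,0,0],[0,0,0.0015,0,0],[0,0,0.001,0,0],[0,0,0.001,0,0],[0,0,0.001,0,0]]'
python3 d.py 591 -184 56 92.2
```

```text
time_s: 19.18
eef_pos: [593.2, -183.9, 57.4]
ee_rot: [0.089, 0.688, 0.719, 0.045]
force: [-0.5, 1.0, 2.9]
grip_width: 0.132
shift mm [ 0.1 -2.4  1. ] turn -0.001 pos [ 593.2 -183.9   57.4] yaw 92.2 F [-0.5  1.   2.9] g 11.3 t 19.18 j6 -2.16
```

```bash
python3 -m inch '[[0,0,0.0005,0,0],[0,0,0.0,0,0],[0,0,0.0,0,0.03],[0,0,0,0,0.03],[0,0,0,0,0.03]]'
python3 -m inch '[[0,0,-0.02,0,0.03],[0,0,-0.03,0,0.03],[0,0,-0.03,0,0.03],[0,0,-0.03,0,0.03],[0,-0.03,0,0.12,0.03]]'
python3 d.py 440 -190 190 2.2
```

```text
time_s: 19.6
eef_pos: [593.9, -184.3, 58.0]
ee_rot: [0.09, 0.688, 0.719, 0.045]
force: [0.2, -0.3, -0.2]
grip_width: 0.348
time_s: 20.02
eef_pos: [545.0, -179.6, 163.8]
ee_rot: [0.087, 0.729, 0.677, 0.051]
force: [1.5, -1.5, 0.1]
grip_width: 0.35
shift mm [-19.8 -96.9 -45.3] turn 1.454 pos [ 545.  -179.6  163.8] yaw 85.5 F [ 1.5 -1.5  0.1] g 29.8 t 20.02 j6 -2.07
```

```bash
python3 -m inch '[[-0.005,-0.035,-0.01,0.12,0.04],[-0.005,-0.035,0,0.12,0.04],[0,-0.03,0,0.12,0.04],[0,0,0,0.12,0.04],[0,0,0,0.12,0.04]]'>/dev/null
python3 -m inch '[[0,0,0,0.12,0.04],[0,0,0,0.12,0.04],[0,0,0,0.12,0.04],[0,0,0,0.12,0.04],[0,0,0,0.12,0.04]]'>/dev/null
python3 d.py 440 -190 150 2.2
python3 - <<'E'
from h import *
q=telemetry.sense()['ee_rot'];print("z",2*(q[1]*q[3]+q[0]*q[2]),2*(q[2]*q[3]-q[0]*q[1]))
t=capture("top");s=capture("side");cv2.imwrite("pics/t10.png",t);cv2.imwrite("pics/s10.png",s)
cv2.imwrite("pics/g10.png",np.hstack([cv2.resize(t[130:230,215:345],(400,600),interpolation=3),cv2.resize(s[130:280,230:350],(400,600),interpolation=3)]))
for a in(t,):
    print(a[198:212,325:330].mean((1,2)).astype(int), a[165:195,280].mean(1).astype(int))
E
```

```text
shift mm [-4.8 18.9  7.2] turn 0.218 pos [ 438.7 -170.1  155.8] yaw 14.7 F [0.3 0.  0. ] g 39.9 t 20.85 j6 -0.96
z 0.1993333262845807 -0.06522328444724404
[139 131 136 161 165 149 118 105 110 113 105  93  83  82] [78 75 78 77 78 77 76 76 76 76 75 75 64 42 37 43 48 63 79 83 79 80 85 89
 84 79 78 82 88 87]
```

View pics/g10.png

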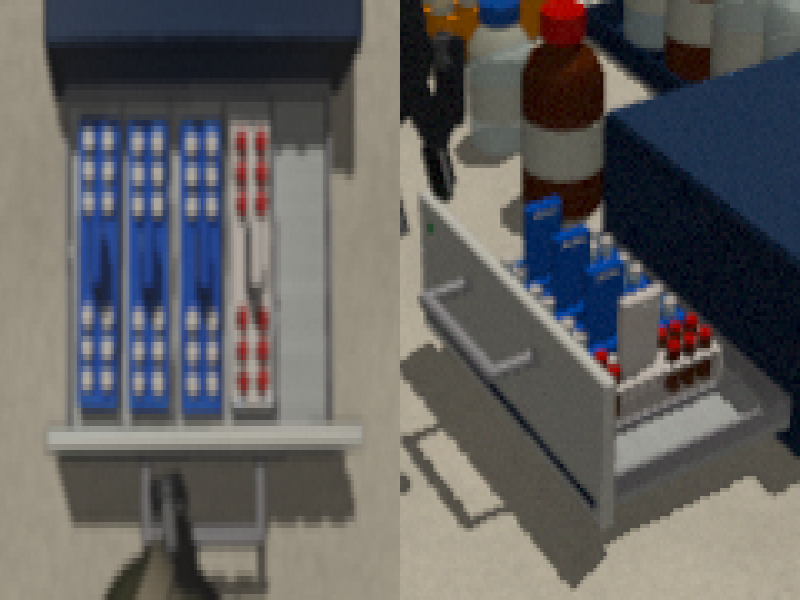

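Final view: three blue racks lie flat in lanes +104, +52 and 0, standards in −52, lane −104 free. Next I'll push the bar home from the front with shut fingers.

```bash
python3 -m inch '[[-0.02,0.01,0,0.11,0],[-0.02,0.012,0,0.108,0],[0,0,0,0,0],[0,0,0,0,0],[0,0,0,0,0]]' 40 >/dev/null
python3 d.py 426 -193 52 2.2
```

```text
shift mm [  2.3 -14.4 100.8] turn 0.015 pos [ 404.  -200.7  151.1] yaw 3.1 F [-0.2 -0.2 -0.1] g -0.0 t 21.37 j6 -0.89
```

```bash
python3 -m inch '[[-0.004,-0.014,0,0.015,0],[0,0,0.03,0,0],[0,0,0.03,0,0],[0,0,0.025,0,0],[0,0,0.01,0,0]]' >/dev/null
python3 d.py 426 -193 52 2.2
python3 - <<'E'
from h import *
s=telemetry.sense();q=s['ee_rot'];z=np.array([2*(q[1]*q[3]+q[0]*q[2]),2*(q[2]*q[3]-q[0]*q[1]),-1]);print(z)
print("finger at z=100:",s["eef_pos"]+z*(s["eef_pos"][2]-100))
E
```

```text
shift mm [ 0.9 -0.7  5.8] turn 0.021 pos [ 423.9 -193.3   57.6] yaw 3.4 F [ 0.1  0.1 -0.7] g 0.3 t 21.78 j6 -0.89
[ 0.2105917  -0.07409538 -1.        ]
finger at z=100: [ 415.00566782 -190.18589706  100.        ]
```

```bash
python3 -m inch '[[0.005,0,0.005,0.02,0],[0.008,0,0.002,0,0],[0.01,0,0.002,0,0],[0.012,0,0.0025,0,0],[0.012,0,0.0025,0,0]]'
python3 -m inch '[[0.012,0,0.0025,0,0],[0.012,0,0.0025,0,0],[0.012,0,0.0025,0,0],[0.012,0,0.0025,0,0],[0.012,0,0.0025,0,0]]'
python3 d.py 622 -186 54 2.2
```

```text
time_s: 22.2
eef_pos: [474.5, -189.0, 50.3]
ee_rot: [0.038, 0.994, 0.023, 0.102]
force: [-3.1, -3.1, -1.8]
grip_width: 0.003
time_s: 22.62
eef_pos: [540.3, -184.5, 50.7]
ee_rot: [0.039, 0.994, 0.033, 0.1]
force: [-3.9, -2.9, -1.2]
grip_width: -0.002
shift mm [80.5  6.4 13.2] turn 0.035 pos [ 540.3 -184.5   50.7] yaw 4.2 F [-3.9 -2.9 -1.2] g -0.2 t 22.62 j6 -0.67
```

```bash
python3 -m inch '[[0.012,0.001,0.002,0.015,0],[0.012,0.001,0.002,0.01,0],[0.011,0,0.002,0.01,0],[0.01,0,0.002,0,0],[0.008,0,0.002,0,0]]'
python3 - <<'E'
from h import *
t=capture("top");cv2.imwrite("pics/t11.png",t)
for c in(238,245,325,328):print(c,t[145:185,c].mean(1).astype(int).tolist())
E
```

```text
time_s: 23.03
eef_pos: [598.2, -180.6, 51.0]
ee_rot: [0.038, 0.994, 0.023, 0.097]
force: [-2.2, -2.3, -0.4]
grip_width: 0.002
238 [66, 76, 123, 173, 175, 146, 82, 42, 44, 50, 46, 50, 68, 72, 70, 69, 69, 70, 69, 69, 69, 68, 73, 93, 121, 139, 142, 142, 143, 146, 145, 145, 144, 142, 140, 144, 147, 146, 146, 145]
245 [38, 58, 119, 173, 174, 142, 78, 47, 50, 51, 46, 50, 67, 70, 69, 70, 70, 71, 70, 69, 69, 68, 74, 102, 136, 145, 143, 144, 144, 143, 143, 141, 141, 140, 141, 142, 137, 130, 118, 113]
325 [64, 111, 162, 169, 152, 100, 57, 49, 52, 54, 63, 68, 70, 73, 76, 73, 70, 71, 72, 71, 71, 69, 74, 104, 137, 141, 141, 141, 139, 141, 143, 142, 142, 140, 141, 141, 142, 142, 140, 141]
328 [70, 110, 160, 169, 150, 99, 56, 52, 63, 66, 68, 67, 67, 76, 104, 127, 121, 115, 104, 85, 78, 78, 81, 106, 135, 139, 138, 139, 139, 138, 139, 140, 141, 142, 140, 141, 141, 141, 142, 143]
```

```bash
python3 -m inch '[[0.006,0,0.001,0,0],[0.005,0,0.001,0,0],[0.004,0,0.001,0,0],[0.003,0,0.0008,0,0],[0.002,0,0.0006,0,0]]'
python3 - <<'E'
from h import *
t=capture("top");cv2.imwrite("pics/t12.png",t)
for c in(238,325):print(c,t[130:152,c].mean(1).astype(int).tolist())
E
```

```text
time_s: 23.5
eef_pos: [621.6, -178.3, 51.3]
ee_rot: [0.038, 0.994, 0.027, 0.097]
force: [-7.7, -1.2, 2.0]
grip_width: 0.0
238 [63, 62, 63, 64, 63, 60, 47, 34, 33, 65, 124, 167, 148, 81, 42, 43, 49, 49, 45, 54, 69, 70]
325 [53, 54, 54, 53, 56, 53, 35, 26, 49, 112, 163, 152, 93, 53, 47, 51, 52, 59, 68, 72, 72, 71]
```

```bash
python3 -m inch '[[0.002,0,0.0005,0,0],[0.002,0,0.0005,0,0],[0.002,0,0.0005,0,0],[0.002,0,0.0005,0,0],[0.002,0,0.0005,0,0]]'
python3 - <<'E'
from h import *
t=capture("top")
for c in(238,325):print(c,t[130:152,c].mean(1).astype(int).tolist())
E
```

```text
time_s: 23.97
eef_pos: [620.7, -177.6, 49.2]
ee_rot: [0.035, 0.996, 0.029, 0.083]
force: [-16.9, -1.2, 9.6]
grip_width: -0.002
238 [63, 62, 63, 64, 62, 60, 48, 33, 33, 64, 124, 168, 148, 81, 43, 44, 50, 48, 45, 53, 70, 71]
325 [53, 52, 54, 54, 56, 53, 36, 25, 50, 113, 162, 152, 94, 53, 48, 50, 53, 60, 68, 72, 72, 71]
```

Motion has stopped with force rising to 17 N, so the drawer is home. Back off and check.

```bash
python3 -m inch '[[-0.01,0,-0.002,0,0],[-0.03,0,-0.006,0,0],[-0.03,0,-0.006,0,0],[-0.03,0,-0.03,0,0],[-0.03,0,-0.03,0,0]]'
python3 -m inch '[[-0.03,0,-0.03,0,0],[-0.03,0,-0.03,0,0],[0,0,0,0,0],[0,0,0,0,0],[0,0,0,0,0]]'
python3 - <<'E'
from h import *
t=capture("top");cv2.imwrite("pics/t13.png",t)
ed=[]
for c in(238,245,318,325):
    p=t[134:148,c].mean(1);w=np.clip(p-60,0,None);ed.append((c,134+(w*np.arange(14)).sum()/w.sum()))
p=plane("top",ed,130);print(p.round(1).tolist(),p.mean(0))
o=cv2.imread("pics/t5.png");e0=[]
for c in(238,245,318,325):
    q=o[198:212,c].mean(1);k=q.argmax();w=np.clip(q[max(k-2,0):k+3]-110,0,None);e0.append((c,198+max(k-2,0)+(w*np.arange(len(w))).sum()/w.sum()))
print("open",plane("top",e0,130).mean(0))
f=cv2.imread("pics/raw_top.png")
d=cv2.absdiff(t,f).max(2)>40;d=cv2.morphologyEx(d.astype(np.uint8),cv2.MORPH_OPEN,np.ones((3,3)))
for c in cv2.findContours(d,cv2.RETR_EXTERNAL,cv2.CHAIN_APPROX_NONE)[0]:print(cv2.boundingRect(c))
for a,c,r in racks(t):
    if 180<c[1]<230 and c[0]<200:print(a,c.round(),[np.round(x,1) for x in r])
print(telemetry.sense()["dq"].round(3))
E
```

```text
time_s: 24.43
eef_pos: [479.8, -179.2, 96.7]
ee_rot: [0.034, 0.996, 0.03, 0.082]
force: [0.1, -0.7, 0.9]
grip_width: -0.001
time_s: 24.85
eef_pos: [409.7, -179.4, 150.8]
ee_rot: [0.037, 0.995, 0.029, 0.086]
force: [0.9, 1.1, -0.7]
grip_width: 0.001
[[674.7, -57.1], [675.5, -77.6], [683.3, -291.2], [684.0, -311.7]] [ 679.38979259 -184.422789  ]
open [ 493.21372196 -188.91191162]
(228, 378, 3, 3)
(249, 375, 9, 9)
(228, 373, 3, 3)
(184, 373, 20, 11)
(126, 372, 16, 12)
(0, 372, 7, 12)
(88, 358, 22, 24)
(29, 346, 37, 38)
(0, 339, 32, 26)
(187, 337, 48, 38)
(51, 331, 29, 14)
(94, 220, 217, 164)
(265, 187, 36, 5)
(153, 185, 20, 50)
(185, 181, 4, 4)
(264, 178, 4, 3)
(185, 176, 4, 4)
(291, 174, 4, 3)
(282, 174, 5, 3)
(276, 174, 3, 3)
(263, 174, 12, 6)
(180, 172, 16, 50)
(185, 172, 4, 3)
(232, 163, 33, 17)
(300, 151, 3, 3)
(294, 151, 4, 6)
(290, 151, 3, 3)
(238, 151, 92, 30)
(231, 139, 99, 5)
531.0 [133. 212.] [array([459.6, 276.3]), array([145.1,  44.1]), np.float64(5.1)]
429.0 [107. 188.] [array([531. , 367.9]), array([ 48.1, 145.9]), np.float64(86.4)]
[ 0.006  0.031 -0.003 -0.002  0.001  0.001]
```

```bash
python3 -c "
from rig import finish_job
print(finish_job())"
```

```text
the job is handed in; nothing more can be done
None
```

The drawer now holds three full blue racks and is closed, and the job was handed in at about 25 s of the 64 s allowed. I pulled the drawer to its stop and set two full racks from the bench in lanes +104 and 0, next to the blue rack already in +52. The white standards rack stayed in −52. I then pushed the drawer slowly until it stopped moving, with about 17 N on the tool, and backed the arm clear.

**Checks that agreed**
- The last look before closing showed all three blue racks flat, each in its own lane.
- The panel's final position (x ≈ 679 mm) matches fully home (about 680 mm expected).
- The spare full rack and the empty rack are where they started, to about 0.2 mm. The marker was under the arm's shadow, so I did not check it; the bottles and carton showed no change.

**What went less well**
- **Fingertip height:** the real fingertips sat about 27 mm above the reported tool point, so my first grip on the handle closed on air. I corrected for this from then on.
- **Tool tilt:** the tool gradually tilted, to about 12° by the end.
- **First set-down:** the first rack met the tray at about 29 N, and the drawer crept in about 8 mm to roughly 0.182. The tray was still clear of the cabinet, and the second rack touched down at about 5 N.

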